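Check a drawer front against the try square

TASK

Take the drawer front out of the leaning rack and stand it upright on its long thin edge on the table, with one short end squarely against the middle of the try square's upright face. Push it diagonally into the corner so that it presses firmly on the table and on the square at once (push with about 15 newtons downwards and as much towards the square), and finish while still holding it pressed there: do not let go. Leave the other things on the table where they are.

Things in the scene. Friction and masses are not known exactly. Their poses are not given: they have to be found in the camera images.
- panel_center (a point): Centre of the loose drawer front: plain grey-brown board, 0.14-0.24 kg, small paper label on one broad face. Axes: x through its 18 mm thickness, y along its 150 mm length, z along its 90 mm height. At the start it leans in the rack, z 20 degrees off vertical (top towards the rack's -x, the robot side), lower long edge on the ledge, upper long edge free.
- rack: Fixed plywood leaning rack, 130 mm long (its y), 90 mm deep, z up. Origin: centre of its underside. The back board leans 20 degrees and covers only the lower 42 mm of the front's back; a ledge with an 8 mm lip carries its lower edge about 25 mm above the table. The upper 48 mm of the front stand clear on both faces. Draw the front out along its own z (up its slope).
- square: Fixed rigid steel try square (angle plate): upright plate 120 mm wide, 100 mm high, 14 mm thick, with a foot reaching 110 mm behind it and two braces. Origin: at table height in the middle of the working face. x points into the plate (the working face is the plane x = 0, looking along -x over free table), y along the face's width, z up.
- table: The white work table, fixed and rigid, its top at height 0; the body's origin means nothing here. Friction of the board on table and square is moderate (coefficient 0.4 to 0.6), so part of a sideways push is taken by the table when the board is pressed down, and part of a downward push by the square.
- tape_measure: Bystander: tape measure, black, standing, about 62 x 34 x 58 mm. Origin: centre of its underside.
- sanding_block: Bystander: cork sanding block, 100 x 60 x 30 mm. Origin: centre of its underside.
- tape_roll: Bystander: roll of clear packing tape lying flat, 100 mm across, 48 mm high. Origin: centre of its underside.
Mind the look-alikes: they are no part of the job. What is shaped like the part that bears panel_center but purple is not meant.

How it is judged:
By the outcome, as a careful person would: the job done as asked, in the order asked, and still so for the second after the job is handed in, while the arm keeps its last pose, push and grip.
It also fails if it takes over 51 s, if anything falls off the work surface, if the arm or the gripper's body presses on something with over 40 N, if the wrist force passes 120 N, or if a joint passes its speed limit or range.

ROBOT

A 6-joint arm with a two-finger parallel gripper is mounted at the origin on the work surface. World frame = base frame: x ahead of the robot, y to its left, z up, the work surface at z = 0. Lengths are in mm, angles in rad, forces in N, time in s.
With the tool pointing down it reaches from about 350 to 975 mm from the base axis. Payload 7.1 kg.
Tool frame: the origin (TCP) lies between the finger pads; the fingertips stand 19 mm ahead of it and the grasp point (between the pads) is the TCP (ctrl.tcp_to_tips is the distance from the TCP to the fingertips, in mm); z points along the fingers, y is the line along which they close (so a half turn about z gives the same grasp; the last joint's range is limited). The gripper opens to 88 mm and grips with 3 to 60 N. Pads are 20 mm wide; open, the fingers measure 115 mm over their backs; the gripper's body (75 mm by 178 mm) begins 61 mm behind the grasp point.
Start: joints at [-1.153, 0.423, 1.63, -0, 1.089, -0.019], TCP at [264.416, -566.294, 241.675] pointing down, gripper open.
Joint ranges: [-3, 3], [-0.9, 2.11], [0.09, 2.58], [-1.31, 4.45], [0.11, 2.69], [-2.54, 2.54]. Speed limits (rad/s): [2.39, 2.39, 3.01, 3.14, 3.14, 3.14].

INTERFACE

Orientations are given as a rotation vector (axis times angle).
In Python, from workcell import status, optics, ctrl gives the robot as it stands. The module is installed in compiled form; this text tells all that it offers.
- The arm moves only by the shell command python3 -m inch 'ROWS'. ROWS is JSON, a list that holds one entry, the list of rows, each a list of 7 numbers: the shift along the tool's x, y, z in mm, then the turn, a rotation vector about the tool's x, y, z in rad, then the opening in per cent of the stroke, from 0 (shut) to 100 (fully open). A call has 1 to 20 rows; each row is the pose to reach, as a shift and turn from the pose commanded when the call began, along the tool's axes at that moment; what a row does not reach only later rows make up. A row lasts 1/10 s, in which the tool goes at most 50 mm and 8.59 degrees, less where a joint would pass 70% of its speed; a pose out of reach is approached as far as the arm can. A call with a gripper value outside its range is refused whole. The fingers move at their own pace and stop on an object; the grip force is fixed at half the most. Time passes only in rows, so rows that repeat a pose let the fingers close. It gives the time, the measured TCP pose, the force, the opening and the grip force at its end, in the units of the state.
- status.get_obs(): the state, without advancing time (a new reading comes with each control period).
- optics.get_image(name): name is "scene" or "top"; returns a dict with "frame" (480x640x3 uint8, red, green, blue), "fx", "fy", "cx", "cy" (pixels), "k1" (the pictures are not rectified: a ray, as slopes to the right and down, at radius r is drawn at 1 + k1 r^2 times it, then the intrinsics apply), "rvec" (rotation vector, rad) and "tvec" (3), from world to camera coordinates, as OpenCV has them. Camera axes: x right, y down, z forward; pixel columns grow to the right and rows downward; lengths in mm; the calibration is good to about 2 mm. A picture is of the moment at which its call begins. There is no depth.
- ctrl.close_job(): hands the job in; it is judged then, once.
The state is a dict: "t": time; "qpos": joint angles; "qvel": joint speeds; "joint_torque": joint torques, N m; "ee_pos": TCP position; "orientation": TCP orientation; "ft_force": force on the tool from outside, world axes, zero at the start; "moment": the same for the moment, N m; "width": finger opening in mm; "grasp_force": force on a finger pad.
Only numpy, scipy, OpenCV 4.12 (cv2) and the standard library are available. Lean on these libraries where they do the work, as an engineer would, in place of code of your own. Each camera call takes 0.05 s, during which the arm holds its last target. There are 200 camera calls.

## Working session

There is one attempt and no reset: what is moved stays moved. The work goes in short steps, Python scripts to look and compute and a shell command to move; the robot and the scene stay as the last step left them, time stands still between calls to the robot, and variables do not carry over. Pictures are saved under pics/ and viewed, at most 10 in all, crops included, and the job is handed in when it is done.

```bash
mkdir -p pics; cat > h.py <<'E'
import numpy as np, cv2
from scipy.spatial.transform import Rotation as R
from workcell import status, optics, ctrl
def grab(n, save=None):
    d=optics.get_image(n)
    if save: cv2.imwrite('pics/'+save,cv2.cvtColor(d['frame'],cv2.COLOR_RGB2BGR))
    return d
def ray(d,u,v):
    K=np.array([[d['fx'],0,d['cx']],[0,d['fy'],d['cy']],[0,0,1.]])
    p=cv2.undistortPoints(np.array([[[u,v]]],float),K,np.array([d['k1'],0,0,0.]))[0,0]
    Rm=R.from_rotvec(np.ravel(d['rvec'])).as_matrix()
    t=np.ravel(d['tvec']); return -Rm.T@t, Rm.T@np.array([p[0],p[1],1.])
def onz(d,u,v,z):
    o,r=ray(d,u,v); return o+r*(z-o[2])/r[2]
def tri(d1,p1,d2,p2):
    o1,r1=ray(d1,*p1);o2,r2=ray(d2,*p2)
    s=np.linalg.lstsq(np.c_[r1,-r2],o2-o1,rcond=None)[0]
    a,b=o1+s[0]*r1,o2+s[1]*r2
    return (a+b)/2,np.linalg.norm(a-b)
def proj(d,P):
    K=np.array([[d['fx'],0,d['cx']],[0,d['fy'],d['cy']],[0,0,1.]])
    return cv2.projectPoints(np.array(P,float).reshape(-1,3),np.ravel(d['rvec']).astype(float),np.ravel(d['tvec']).astype(float),K,np.array([d['k1'],0,0,0.]))[0][:,0]
E
python3 - <<'E'
from h import *
import pickle
np.set_printoptions(suppress=True,precision=3)
D={}
for n in('scene','top'):
    d=grab(n,n+'0.png');D[n]=d
    print(n,ray(d,320,240),d['k1'],d['fx'])
pickle.dump(D,open('d0.pkl','wb'))
print(status.get_obs())
E
```

```text
scene (array([1146.925, -430.429, 1018.587]), array([-0.494,  0.313, -0.811])) -0.1854209934697468 599.7271839625761
top (array([499.873, -49.83 , 976.141]), array([ 0.079, -0.029, -0.996])) -0.06481609230082518 473.3312522108061
{'t': 0.1, 'qpos': array([-1.153,  0.424,  1.631,  0.   ,  1.089, -0.019]), 'qvel': array([-0.001, -0.003, -0.002,  0.001,  0.001,  0.001]), 'joint_torque': array([ -0.001, -54.561, -27.433,   0.064,   0.019,  -0.   ]), 'ee_pos': array([ 264.218, -565.851,  240.987]), 'orientation': array([-3.066, -0.68 ,  0.   ]), 'ft_force': array([ 0.056, -0.153,  0.389]), 'moment': array([-0.014, -0.021,  0.036]), 'grasp_force': 0.0, 'width': 87.7217375725902}
```

View pics/scene0.png

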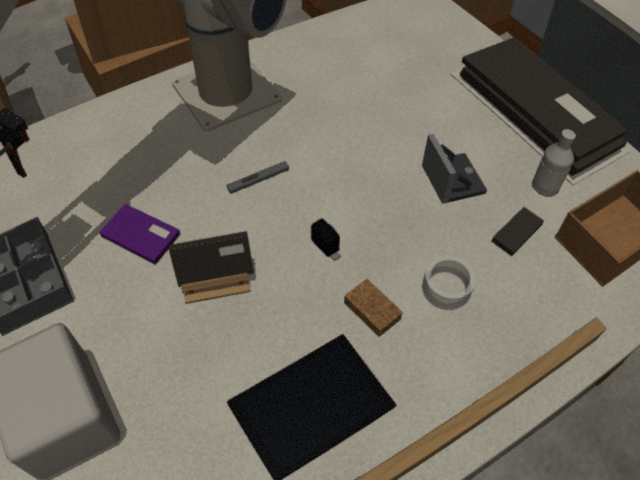

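View pics/top0.png

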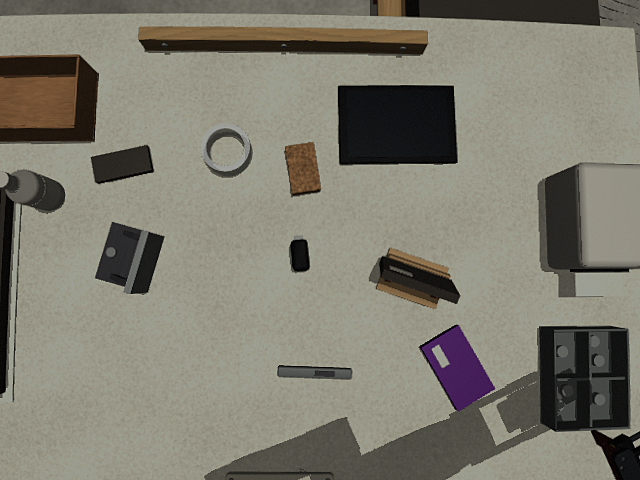

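The scene view shows the board in its rack at about (212,260) and the square at (450,170). In the top view they are at (418,280) and (135,258), with the plate's working face to the right. I'll zoom in on both.

```bash
python3 - <<'E'
import cv2,numpy as np
s=cv2.imread('pics/scene0.png');t=cv2.imread('pics/top0.png')
def c(im,x,y):
    return cv2.resize(cv2.convertScaleAbs(im[y:y+75,x:x+100],alpha=1.8),(400,300),interpolation=cv2.INTER_CUBIC)
o=np.vstack([np.hstack([c(s,160,228),c(t,365,240)]),np.hstack([c(s,405,130),c(t,85,215)])])
cv2.imwrite('pics/m0.png',o)
E
```

```text
(no output)
```

View pics/m0.png

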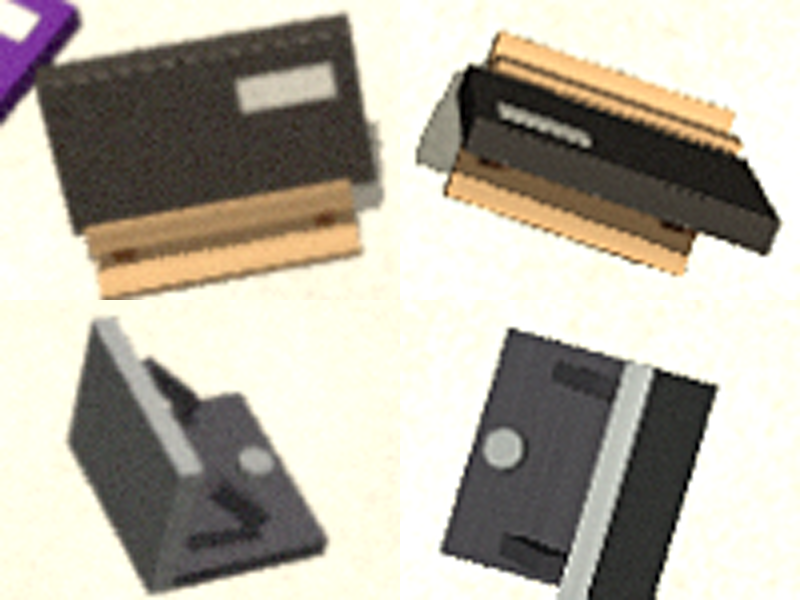

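```bash
python3 - <<'E'
from h import *
import pickle
np.set_printoptions(suppress=True,precision=1)
D=pickle.load(open('d0.pkl','rb'));s,t=D['scene'],D['top']
S=lambda x,y:(160+x/4-.4,228+y/4-.4)
T=lambda x,y:(365+(x-400)/4-.4,240+y/4-.4)
S2=lambda x,y:(405+x/4-.4,130+(y-300)/4-.4)
T2=lambda x,y:(85+(x-400)/4-.4,215+(y-300)/4-.4)
print('panel front-top -y',tri(s,S(42,80),t,T(778,215)))
print('panel front-top +y',tri(s,S(350,32),t,T(475,120)))
print('panel back-top -y',tri(s,S(38,67),t,T(768,252)))
print('panel back-top +y',tri(s,S(345,14),t,T(465,152)))
print('sq S top',onz(s,*S2(95,318),100),onz(s,*S2(182,475),100))
print('sq S bot',onz(s,*S2(68,440),0),onz(s,*S2(152,592),0))
print('sq T top',onz(t,*T2(654,368),100),onz(t,*T2(592,596),100))
print('sq T bot',onz(t,*T2(718,385),0),onz(t,*T2(658,596),0))
# sharper from edges: sub-pixel corners on brightened gray
for n,im,ps in(('s',s,[S(42,80),S(350,32)]),('t',t,[T(778,215),T(475,120),T(768,252)])):pass
E
```

```text
panel front-top -y (array([ 471.6, -329.4,  120.6]), np.float64(0.675704820722372))
panel front-top +y (array([ 514.6, -191.9,  110.7]), np.float64(0.3957132061712936))
panel back-top -y (array([ 454.7, -327.5,  109.3]), np.float64(0.9143115385376233))
panel back-top +y (array([ 500.1, -187.8,  105.3]), np.float64(0.12883393458980685))
sq S top [467.1 277.8 100. ] [582.7 245.1 100. ]
sq S bot [465.5 277.9   0. ] [580.9 248.3   0. ]
sq T top [582.7 244.2 100. ] [477.  269.7 100. ]
sq T bot [583.5 244.1   0. ] [474.7 272.    0. ]
```

```bash
cat >> h.py <<'E'
np.set_printoptions(suppress=True,precision=4)
PY=np.array([.304,.953,0]);PY/=np.linalg.norm(PY);RX=np.array([PY[1],-PY[0],0])
c,s_=np.cos(np.radians(20)),np.sin(np.radians(20))
PZ=-s_*RX+c*np.array([0,0,1]);PX=c*RX+s_*np.array([0,0,1])
RG=np.c_[PY,PX,-PZ]
def frame_down(x):  # tool x horizontal, tool z down
    x=x/np.linalg.norm(x); z=np.array([0,0,-1.]); return np.c_[x,np.cross(z,x),z]
def delta(p,Rt,p0=None,R0=None):
    o=status.get_obs()
    p0=o['ee_pos'] if p0 is None else p0
    R0=R.from_rotvec(o['orientation']).as_matrix() if R0 is None else R0
    return np.r_[R0.T@(np.array(p)-p0), R.from_matrix(R0.T@Rt).as_rotvec()]
E
python3 - <<'E'
from h import *
print(np.linalg.det(RG))
g=np.array([485.2,-259.2,112.5])-22*PZ
print(g, delta(g+110*PZ,RG,p0=np.array([264.416,-566.294,241.675])))
E
```

```text
1.0000000000000002
[ 492.3686 -261.4867   91.8268] [ 307.8516 -205.2169   46.7807   -0.3303    0.1434   -0.8168]
```

```bash
python3 -m inch '[[[308,-205,47,-0.330,0.143,-0.817,100],[308,-205,47,-0.330,0.143,-0.817,100],[308,-205,47,-0.330,0.143,-0.817,100],[308,-205,47,-0.330,0.143,-0.817,100],[308,-205,47,-0.330,0.143,-0.817,100],[308,-205,47,-0.330,0.143,-0.817,100],[308,-205,47,-0.330,0.143,-0.817,100],[308,-205,47,-0.330,0.143,-0.817,100],[308,-205,47,-0.330,0.143,-0.817,100],[308,-205,47,-0.330,0.143,-0.817,100],[308,-205,47,-0.330,0.143,-0.817,100],[308,-205,47,-0.330,0.143,-0.817,100],[308,-205,47,-0.330,0.143,-0.817,100]]]'; python3 - <<'E'
from h import *
g=np.array([485.2,-259.2,112.5])-22*PZ
print(delta(g,RG))
s=grab('scene');t=grab('top')
a=np.hstack([cv2.resize(s['frame'][150:310,120:320],(400,320)),cv2.resize(t['frame'][190:350,320:520],(400,320))])
cv2.imwrite('pics/a1.png',cv2.convertScaleAbs(a[:,:,::-1],alpha=1.6))
E
```

```text
t: 1.4
ee_pos: [456.4, -251.2, 194.8]
orientation: [2.297, 1.676, 0.294]
ft_force: [0.4, 0.3, -0.4]
width: 87.8
grasp_force: 0.0
[  1.3926  -0.119  109.5253   0.0007   0.0019  -0.001 ]
```

View pics/a1.png

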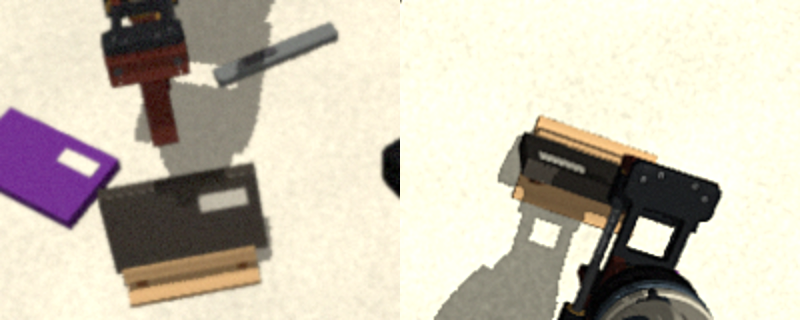

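The gripper is above the board with its fingers straddling it: the front finger is at about (165,140) in the left crop, and the board's top edge is at about (178,175). I'll go down along the slope and close.

```bash
python3 -m inch '[[[1,0,30,0,0,0,100],[1,0,60,0,0,0,100],[1,0,85,0,0,0,100],[1,0,100,0,0,0,100],[1,0,109,0,0,0,100],[1,0,109,0,0,0,100],[1,0,109,0,0,0,100]]]' && python3 -m inch '[[[0,0,0,0,0,0,0],[0,0,0,0,0,0,0],[0,0,0,0,0,0,0],[0,0,0,0,0,0,0],[0,0,0,0,0,0,0],[0,0,0,0,0,0,0],[0,0,0,0,0,0,0],[0,0,0,0,0,0,0],[0,0,0,0,0,0,0],[0,0,0,0,0,0,0]]]'
```

```text
t: 2.2
ee_pos: [492.6, -260.9, 92.6]
orientation: [2.296, 1.678, 0.295]
ft_force: [-0.2, 0.8, 0.3]
width: 87.5
grasp_force: 0.0
t: 3.2
ee_pos: [492.8, -260.8, 92.3]
orientation: [2.296, 1.678, 0.295]
ft_force: [0.9, -0.8, -0.0]
width: 17.9
grasp_force: 29.9
```

```bash
python3 -m inch '[[[0,0,-10,0,0,0,0],[0,0,-30,0,0,0,0],[0,0,-60,0,0,0,0],[0,0,-90,0,0,0,0],[0,0,-120,0,0,0,0],[0,0,-120,0,0,0,0],[0,0,-120,0,0,0,0],[0,0,-120,0,0,0,0]]]'; python3 - <<'E'
from h import *
s=grab('scene','s2.png');t=grab('top','t2.png')
a=np.hstack([cv2.resize(s['frame'][130:290,110:310],(400,320)),cv2.resize(t['frame'][190:350,320:520],(400,320))])
cv2.imwrite('pics/a2.png',cv2.convertScaleAbs(a[:,:,::-1],alpha=1.8))
import pickle;pickle.dump((s,t),open('d2.pkl','wb'))
# square edges: line fits on Canny segments in initial images
D=pickle.load(open('d0.pkl','rb'))
for n,(x0,y0,x1,y1) in(('top',(85,210,175,305)),('scene',(410,125,495,210))):
    d=D[n];im=cv2.convertScaleAbs(d['frame'][y0:y1,x0:x1],alpha=1.8)
    g=cv2.cvtColor(im,cv2.COLOR_RGB2GRAY)
    L=cv2.createLineSegmentDetector().detect(g)[0][:,0]
    for l in L:
        if np.hypot(l[2]-l[0],l[3]-l[1])<25: continue
        print(n,l+[x0,y0,x0,y0], *[(z,onz(d,l[0]+x0,l[1]+y0,z)[:2].round(1),onz(d,l[2]+x0,l[3]+y0,z)[:2].round(1)) for z in(0,100)])
E
```

```text
t: 4.0
ee_pos: [453.0, -247.8, 204.0]
orientation: [2.297, 1.679, 0.294]
ft_force: [0.4, 0.3, -1.9]
width: 18.1
grasp_force: 30.0
top [163.9359 236.3674 147.328  291.6355] (0, array([582.5, 244.4]), array([468.4, 275.5])) (100, array([574. , 214.3]), array([471.7, 242.2]))
top [111.4032 221.0728 164.0094 235.6906] (0, array([613.6, 355.6]), array([583.9, 244.3])) (100, array([602., 314.]), array([575.3, 214.2]))
top [124.5732 286.1619  94.789  277.8851] (0, array([479.2, 323. ]), array([495.6, 385.9])) (100, array([481.3, 284.8]), array([496. , 341.3]))
top [ 94.5456 276.062  111.1651 222.0412] (0, array([499.3, 386.5]), array([611.6, 356. ])) (100, array([499.4, 341.8]), array([600.2, 314.4]))
top [130.0162 292.0673 147.9728 232.2043] (0, array([467.2, 311.4]), array([590.9, 278. ])) (100, array([470.6, 274.4]), array([581.6, 244.4]))
top [140.643  231.5068 124.5652 285.3083] (0, array([592.2, 293.3]), array([480.9, 323.1])) (100, array([582.8, 258.2]), array([482.9, 284.9]))
scene [485.352  193.1992 441.6368 203.3492] (0, array([609.9, 350.7]), array([581.5, 245.1])) (100, array([6
[... 213 characters left out ...]
1117 164.6999] (0, array([579.8, 245.7]), array([465.1, 276.8])) (100, array([635.5, 179.3]), array([532.1, 207.3]))
scene [464.9194 153.0372 486.3864 189.1582] (0, array([488.6, 391.8]), array([601.9, 360.8])) (100, array([553.2, 311.1]), array([655.4, 283.2]))
scene [455.1782 170.8848 440.7528 146.0739] (0, array([521.4, 334. ]), array([440.8, 355.5])) (100, array([582.8, 259. ]), array([510.1, 278.4]))
scene [437.118  151.7371 449.8212 174.1218] (0, array([451.2, 335.9]), array([522.8, 316.6])) (100, array([519.5, 260.7]), array([584.1, 243.2]))
scene [449.3216 197.9001 483.238  189.8509] (0, array([578.1, 270. ]), array([599.7, 353.1])) (100, array([633.9, 201.2]), array([653.5, 276.1]))
```

View pics/a2.png

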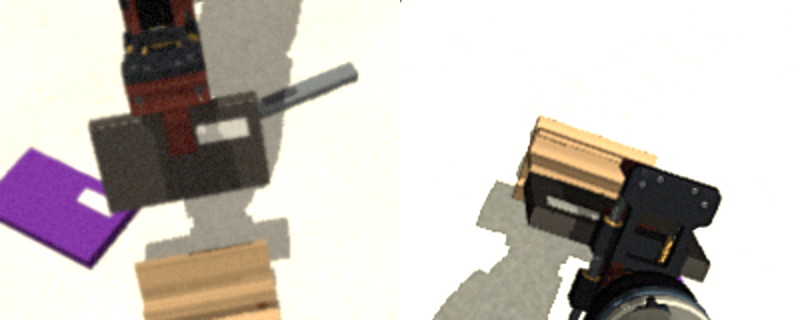

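The board is held cleanly and is clear of the rack. In the left crop its front-face corners are at about (92,126), (257,97), (268,183) and (108,212). I'll check its pose in the tool frame.

```bash
cat > meas.py <<'E'
from h import *
def face(d,pts,R0,p0,yoff=9.):
    out=[]
    for u,v in pts:
        o,r=ray(d,u,v);n=R0[:,1];k=((p0+yoff*n-o)@n)/(r@n);out.append(R0.T@(o+k*r-p0))
    return np.array(out)
E
python3 - <<'E'
from meas import *
import pickle
s,t=pickle.load(open('d2.pkl','rb'))
o=status.get_obs();R0=R.from_rotvec(o['orientation']).as_matrix()
P=[(92,126),(257,97),(268,183),(108,212)]
print(face(s,[(110+x/2-.25,130+y/2-.25) for x,y in P],R0,o['ee_pos']).round(1))
g=cv2.cvtColor(cv2.convertScaleAbs(s['frame'][130:290,110:310],alpha=1.8),cv2.COLOR_RGB2GRAY)
for l in cv2.createLineSegmentDetector().detect(g)[0][:,0]:
    if np.hypot(l[2]-l[0],l[3]-l[1])<22: continue
    q=l+[110,130,110,130]; f=face(s,[q[:2],q[2:]],R0,o['ee_pos'])
    if abs(f).max()<110: print(q.round(1),f[:,[0,2]].ravel().round(1))
E
```

```text
[[-73.    9.  -23.8]
 [ 73.4   9.  -22.1]
 [ 70.2   9.   68. ]
 [-78.4   9.   66.2]]
[174.7 184.9 169.5 161.6] [-37.8 -32.1 -37.5 -77.8]
[242.9 222.  180.8 232.9] [ 68.5  69.3 -47.   67.1]
[160.3 218.5 153.3 191.5] [-76.6  29.1 -76.7 -27.1]
[232.3 188.1 207.1 192.2] [60.  -4.8 15.  -5.9]
[201.7 182.5 235.9 174.3] [  9.1 -27.   70.5 -30.6]
```

```bash
cat >> h.py <<'E'
SX=np.array([.262,.965,0]);F=np.array([524.5,260.5,0]);RT=frame_down(SX)
E
python3 - <<'E'
from h import *
print(delta(F-110*SX+[0,0,150],RT))
E
```

```text
[396.133  -94.7407  22.4157   0.347    0.0082  -0.0428]
```

```bash
python3 -m inch '[[[20,-5,1,0.02,0,0,0],[50,-12,3,0.06,0,-0.005,0],[85,-20,5,0.09,0.002,-0.01,0],[120,-29,7,0.12,0.003,-0.014,0],[155,-37,9,0.15,0.004,-0.018,0],[190,-45,11,0.18,0.004,-0.022,0],[225,-54,13,0.21,0.005,-0.026,0],[260,-62,15,0.24,0.006,-0.03,0],[295,-71,17,0.27,0.006,-0.033,0],[330,-79,19,0.3,0.007,-0.036,0],[360,-86,20,0.325,0.008,-0.04,0],[385,-92,21,0.34,0.008,-0.043,0],[396,-95,22,0.347,0.008,-0.043,0],[396,-95,22,0.347,0.008,-0.043,0],[396,-95,22,0.347,0.008,-0.043,0],[396,-95,22,0.347,0.008,-0.043,0]]]'; python3 - <<'E'
from meas import *
print(delta(F-110*SX+[0,0,150],RT))
s=grab('scene');t=grab('top')
a=np.hstack([cv2.resize(s['frame'][90:250,330:530],(400,320),interpolation=2),cv2.resize(t['frame'][180:340,70:270],(400,320),interpolation=2)])
cv2.imwrite('pics/a3.png',cv2.convertScaleAbs(a[:,:,::-1],alpha=1.8))
import pickle;pickle.dump((s,t),open('d3.pkl','wb'))
o=status.get_obs();R0=R.from_rotvec(o['orientation']).as_matrix()
g=cv2.cvtColor(cv2.convertScaleAbs(s['frame'][90:250,330:530],alpha=1.8),cv2.COLOR_RGB2GRAY)
for l in cv2.createLineSegmentDetector().detect(g)[0][:,0]:
    if np.hypot(l[2]-l[0],l[3]-l[1])<20: continue
    q=l+[330,90,330,90]; f=face(s,[q[:2],q[2:]],R0,o['ee_pos'])
    if abs(f).max()<110: print(q.round(1),f[:,[0,2]].ravel().round(1))
E
```

```text
t: 5.7
ee_pos: [495.5, 152.8, 151.1]
orientation: [2.494, 1.906, 0.0]
ft_force: [-0.3, 0.2, -1.8]
width: 17.6
grasp_force: 30.0
[ 1.5203 -0.2576  1.0873  0.0021  0.0016 -0.001 ]
[410.5 108.  421.1 125.8] [  21.4 -105.5   51.3  -52. ]
[422.  165.1 356.9 178.5] [ 71.4  67.3 -75.5  65.9]
[356.7 142.3 384.1 137.7] [-82.4 -41.3 -25.6 -38.9]
[353.1 173.2 355.5 143.2] [-84.9  46.9 -84.9 -39.4]
[406.9 140.6 427.  136.1] [ 25.3 -17.8  69.1 -19.5]
[428.1 142.7 421.6 163. ] [74.8  0.9 69.3 60.2]
```

View pics/a3.png

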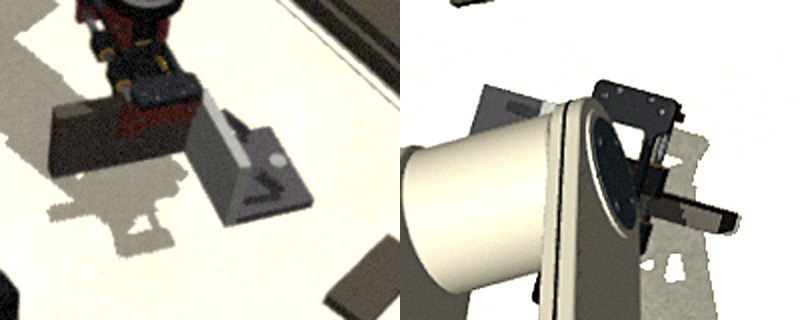

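The board is upright, parallel to the square's normal, and about 37 mm short of the face. I'll lower it next.

```bash
python3 -m inch '[[[5,0,20,0.002,0.002,-0.001,0],[12,0,45,0.002,0.002,-0.001,0],[19,0,65,0.002,0.002,-0.001,0],[19,0,75,0.002,0.002,-0.001,0],[19,0,80,0.002,0.002,-0.001,0],[19,0,80,0.002,0.002,-0.001,0],[19,0,80,0.002,0.002,-0.001,0]]]'; python3 - <<'E'
from h import *
print(delta(F-72.5*SX+[0,0,68],RT), SX@status.get_obs()['ft_force'])
E
```

```text
t: 6.5
ee_pos: [501.5, 171.8, 71.9]
orientation: [2.495, 1.909, 0.003]
ft_force: [0.3, 0.0, -2.6]
width: 18.1
grasp_force: 30.0
[19.1346 -1.0199  3.9296  0.0014 -0.0015  0.0006] 0.113771295566403
```

```bash
python3 -m inch '[[[6,-1,1,0,0,0,0],[11,-1,1,0,0,0,0],[14,-1,1,0,0,0,0],[16,-1,1,0,0,0,0],[16,-1,1,0,0,0,0],[16,-1,1,0,0,0,0]]]'; python3 -m inch '[[[1,0,0,0,0,0,0],[1,0,0,0,0,0,0],[1,0,0,0,0,0,0]]]';python3 -m inch '[[[1,0,0,0,0,0,0],[1,0,0,0,0,0,0],[1,0,0,0,0,0,0]]]'
```

```text
t: 7.1
ee_pos: [504.7, 188.4, 70.9]
orientation: [2.494, 1.91, 0.003]
ft_force: [-1.0, -1.1, 5.9]
width: 18.0
grasp_force: 30.0
t: 7.4
ee_pos: [504.9, 189.1, 70.8]
orientation: [2.494, 1.91, 0.003]
ft_force: [-1.1, -1.3, 6.0]
width: 17.8
grasp_force: 30.0
t: 7.7
ee_pos: [504.9, 189.1, 70.9]
orientation: [2.493, 1.91, 0.001]
ft_force: [-0.8, -8.3, 7.8]
width: 17.8
grasp_force: 30.0
```

```bash
python3 -m inch '[[[0.5,0,0.5,0,0,0,0],[1,0,1,0,0,0,0],[1,0,1,0,0,0,0],[1,0,1,0,0,0,0]]]'; python3 - <<'E'
from meas import *
import pickle
s=grab('scene');t=grab('top')
a=np.hstack([cv2.resize(s['frame'][90:250,330:530],(400,320),interpolation=2),cv2.resize(t['frame'][180:340,70:270],(400,320),interpolation=2)])
cv2.imwrite('pics/a4.png',cv2.convertScaleAbs(a[:,:,::-1],alpha=1.8))
o=status.get_obs();R0=R.from_rotvec(o['orientation']).as_matrix()
print(o['ft_force'],o['moment'],R0.T@o['ft_force'],delta(F-72.5*SX+[0,0,68],RT))
g=cv2.cvtColor(cv2.convertScaleAbs(s['frame'][90:250,330:530],alpha=1.8),cv2.COLOR_RGB2GRAY)
for l in cv2.createLineSegmentDetector().detect(g)[0][:,0]:
    if np.hypot(l[2]-l[0],l[3]-l[1])<15: continue
    q=l+[330,90,330,90]; f=face(s,[q[:2],q[2:]],R0,o['ee_pos'])
    if abs(f).max()<110: print(q.round(1),f[:,[0,2]].ravel().round(1))
E
```

```text
t: 8.1
ee_pos: [505.0, 189.3, 70.8]
orientation: [2.493, 1.91, -0.001]
ft_force: [-4.6, -14.0, 20.8]
width: 17.6
grasp_force: 30.0
[ -4.1859 -14.6725  19.5731] [-2.1775  0.6078 -0.0169] [-15.2782  -0.2091 -19.5561] [1.3254 0.2067 2.7889 0.0007 0.0011 0.0018]
[367.4 194.6 370.1 168.2] [-85.2  46.8 -85.8 -37.4]
[434.5 185.  371.3 199.1] [ 77.2  65.7 -74.7  65.9]
[437.5 150.9 448.9 172.7] [ 64.4 -47.4 106.7  33.2]
[369.6 166.5 397.9 160.8] [-87.4 -43.  -24.7 -42. ]
[413.1 168.1 430.6 164.3] [14.2 -8.5 54.9 -9. ]
```

View pics/a4.png

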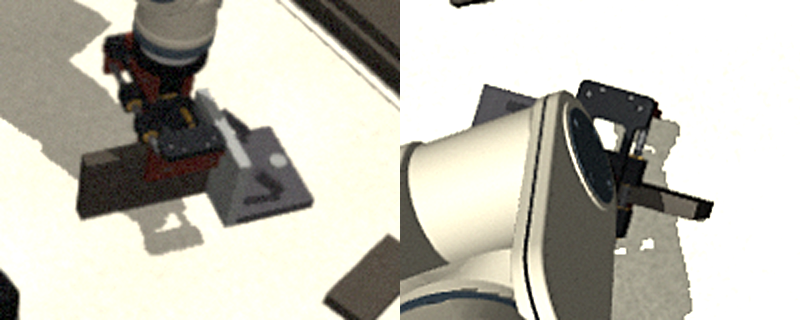

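The picture and the line fit show the board flat on the table (bottom-edge slope 0.1°) with its end against the middle of the plate. I'll trim the push to about 15 N in each direction.

```bash
python3 -m inch '[[[0.2,0,-0.3,0,0,0,0],[0.2,0,-0.3,0,0,0,0],[0.2,0,-0.3,0,0,0,0],[0.2,0,-0.3,0,0,0,0],[0.2,0,-0.3,0,0,0,0]]]'; python3 - <<'E'
from h import *
o=status.get_obs();R0=R.from_rotvec(o['orientation']).as_matrix();print(R0.T@o['ft_force'],SX@o['ft_force'])
E
```

```text
t: 8.7
ee_pos: [504.9, 189.3, 70.8]
orientation: [2.493, 1.91, -0.001]
ft_force: [-3.7, -15.1, 17.6]
width: 17.6
grasp_force: 30.0
[-15.5913   0.3914 -17.5527] -15.564179863373989
```

```bash
python3 -m inch '[[[0.2,0,-0.1,0,0,0,0],[0.2,0,-0.1,0,0,0,0],[0.2,0,-0.1,0,0,0,0],[0.2,0,-0.1,0,0,0,0],[0.2,0,-0.1,0,0,0,0],[0.2,0,-0.1,0,0,0,0],[0.2,0,-0.1,0,0,0,0],[0.2,0,-0.1,0,0,0,0]]]'; python3 - <<'E'
from h import *
o=status.get_obs();R0=R.from_rotvec(o['orientation']).as_matrix();print(R0.T@o['ft_force'],o['qvel'],delta(o['ee_pos'],RT))
E
```

```text
t: 9.5
ee_pos: [504.9, 189.3, 70.8]
orientation: [2.493, 1.91, -0.002]
ft_force: [-2.7, -16.7, 16.3]
width: 17.6
grasp_force: 30.0
[-16.9036   1.7319 -16.2417] [ 0.0024  0.0009 -0.0007 -0.0015  0.0002 -0.0004] [0.     0.     0.     0.0005 0.0017 0.0018]
```

The push is steady at about 17 N towards the square and 16 N down, so I'm handing the job in.

```bash
python3 -c "
from workcell import ctrl
print(ctrl.close_job())"
```

```text
the job is handed in; nothing more can be done
None
```

The drawer front stands upright on its long edge, with its end against the middle of the square's face, still gripped and pressed with about 17 N towards the square and 16 N down; the job was handed in at about 9.5 s, and nothing else was touched.

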